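# Clear the inspection bench

## Task

Inspection is over, so clear the bench: pour all the stoppers from the cup into the steel bowl, leaving none elsewhere, and set the empty cup upright back in the middle of its cork mat. Slide every sample plate fully home into a bay of the storage dock, one to a bay with its grip tab outside, and lift the spool-shaped gauge out of the tub and stand it upright in the middle of the square rubber pad. Leave the brass block in the tub and leave the jar and wash bottle where they are.

Things in the scene. Friction and masses are not known exactly. Their poses are not given: they have to be found in the camera images.
- plate1: aluminium sample plate, flat on the bench: slab 110 long (x) x 70 wide (y) x 8 thick, 120 g, with an upright grey grip tab on its rear (-x) end: 30 long (x), 12 thick (y), centred at x -40, y 0, its top at z 45. Origin: centre of the slab's underside. Its +x end enters the dock first. Two or three plates are present
- plate2: aluminium sample plate, flat on the bench: slab 110 long (x) x 70 wide (y) x 8 thick, 120 g, with an upright grey grip tab on its rear (-x) end: 30 long (x), 12 thick (y), centred at x -40, y 0, its top at z 45. Origin: centre of the slab's underside. Its +x end enters the dock first. Two or three plates are present
- plate3: aluminium sample plate, flat on the bench: slab 110 long (x) x 70 wide (y) x 8 thick, 120 g, with an upright grey grip tab on its rear (-x) end: 30 long (x), 12 thick (y), centred at x -40, y 0, its top at z 45. Origin: centre of the slab's underside. Its +x end enters the dock first. Two or three plates are present
- stopper1: terracotta-brown barrel-shaped stopper, 21 diameter, 22 high, narrowing to 16 diameter at both ends, 15 g. Origin: centre of one flat end, its z axis runs along the barrel, which ends at z 22. Starts in the cup; five to eight are present
- stopper2: terracotta-brown barrel-shaped stopper, 21 diameter, 22 high, narrowing to 16 diameter at both ends, 15 g. Origin: centre of one flat end, its z axis runs along the barrel, which ends at z 22. Starts in the cup; five to eight are present
- stopper3: terracotta-brown barrel-shaped stopper, 21 diameter, 22 high, narrowing to 16 diameter at both ends, 15 g. Origin: centre of one flat end, its z axis runs along the barrel, which ends at z 22. Starts in the cup; five to eight are present
- stopper4: terracotta-brown barrel-shaped stopper, 21 diameter, 22 high, narrowing to 16 diameter at both ends, 15 g. Origin: centre of one flat end, its z axis runs along the barrel, which ends at z 22. Starts in the cup; five to eight are present
- stopper5: terracotta-brown barrel-shaped stopper, 21 diameter, 22 high, narrowing to 16 diameter at both ends, 15 g. Origin: centre of one flat end, its z axis runs along the barrel, which ends at z 22. Starts in the cup; five to eight are present
- stopper6: terracotta-brown barrel-shaped stopper, 21 diameter, 22 high, narrowing to 16 diameter at both ends, 15 g. Origin: centre of one flat end, its z axis runs along the barrel, which ends at z 22. Starts in the cup; five to eight are present
- stopper7: terracotta-brown barrel-shaped stopper, 21 diameter, 22 high, narrowing to 16 diameter at both ends, 15 g. Origin: centre of one flat end, its z axis runs along the barrel, which ends at z 22. Starts in the cup; five to eight are present
- stopper8: terracotta-brown barrel-shaped stopper, 21 diameter, 22 high, narrowing to 16 diameter at both ends, 15 g. Origin: centre of one flat end, its z axis runs along the barrel, which ends at z 22. Starts in the cup; five to eight are present
- dock: low grey dock with a white top, fixed: 267 wide (y), 44 high. Its front (-x) face has three side-by-side bays towards the robot, each 73 wide, 12 high, floored by the bench, 75 deep from x -40 to an end wall at x +35; the walls between have pointed noses (to x -46) that lead a plate in. Origin: centre of the underside. Plates go in along +x
- bay1 (a point): where the origin of a plate lies when it is fully home in the right-hand bay (dock x -20, y -85, z 0); the plate's x axis then points along the dock's x axis and its tab stands outside, in front of the dock face. Any plate may go in any bay
- bay2 (a point): the same for the middle bay (dock y 0)
- bay3 (a point): the same for the left-hand bay (dock y +85)
- cup: white plastic cup, 105 tall, outer diameter 60 at the foot widening to 68 at the rim, wall 3, floor 5 thick, about 110 g empty, holding the stoppers at first. Origin: centre of the underside, z towards the mouth
- bowl: loose round steel bowl, rim diameter 136, 60 high, wall 4, 450 g, empty at first. Origin: centre of the underside. It stands either left or right of the cup
- mat: round cork mat, diameter 100, 4 thick, fixed to the bench; the cup stands on it. Origin: centre of the underside, so its top is at z 4
- tub: grey open rectangular tub fixed to the bench, outside 130 (x) x 90 (y) x 45 high, walls and floor 4, holding the gauge and a small brass block. Origin: centre of the underside
- gauge: spool-shaped steel gauge standing upright in the tub, 90 tall: foot 44 diameter, stem 24 diameter, head 36 diameter from z 62 to z 90; about 250 g. Origin: centre of the underside
- block: plain brass block 34 x 50 x 30 high that lies in the tub beside the gauge and stays there. Origin: centre of the underside
- pad: square grey rubber pad 80 x 80, 4 thick, fixed to the bench. Origin: centre of the underside, so its top is at z 4
- jar: bystander: closed amber glass jar, diameter 56, 85 tall. Origin: centre of the underside
- washbottle: bystander: white wash bottle, diameter 64, 140 tall. Origin: centre of the underside

How it is judged (in metres and radians):
On the way:
1. the cup is tipped over the bowl to pour (angle between cup's own z axis and vertical above 1.2 rad and horizontal distance between cup and bowl below 0.16 m and height (world z) of cup above 0.06 m), for 0.2 s.
At the end, for the whole second after the job is handed in: All at rest: each plate flat in a bay within 6 mm of fully home and in line with it; each stopper in the upright bowl; the cup upright on the cork mat within 25 mm of its centre; the gauge upright on the rubber pad within 20 mm of its centre (((horizontal distance between plate1 and bay1 below 0.006 m and angle between the x axis of plate1 and the x axis of dock, either way round below 0.06 rad) or (horizontal distance between plate1 and bay2 below 0.006 m and angle between the x axis of plate1 and the x axis of dock, either way round below 0.06 rad) or (horizontal distance between plate1 and bay3 below 0.006 m and angle between the x axis of plate1 and the x axis of dock, either way round below 0.06 rad)) and height (world z) of each of plate1, plate2, plate3 below 0.006 m and angle between each of plate1, plate2, plate3's own z axis and vertical below 0.06 rad and linear speed of each of plate1, plate2, plate3, cup, gauge below 0.02 m/s and ((horizontal distance between plate2 and bay1 below 0.006 m and angle between the x axis of plate2 and the x axis of dock, either way round below 0.06 rad) or (horizontal distance between plate2 and bay2 below 0.006 m and angle between the x axis of plate2 and the x axis of dock, either way round below 0.06 rad) or (horizontal distance between plate2 and bay3 below 0.006 m and angle between the x axis of plate2 and the x axis of dock, either way round below 0.06 rad)) and ((horizontal distance between plate3 and bay1 below 0.006 m and angle between the x axis of plate3 and the x axis of dock, either way round below 0.06 rad) or (horizontal distance between plate3 and bay2 below 0.006 m and angle between the x axis of plate3 and the x axis of dock, either way round below 0.06 rad) or (horizontal distance between plate3 and bay3 below 0.006 m and angle between the x axis of plate3 and the x axis of dock, either way round below 0.06 rad)) and horizontal distance between each of stopper1, stopper2, stopper3, stopper4, stopper5, stopper6, stopper7, stopper8 and bowl below 0.064 m and z of stopper1 in the frame of bowl between 0 and 0.065 m and linear speed of each of stopper1, stopper2, stopper3, stopper4, stopper5, stopper6, stopper7, stopper8 below 0.03 m/s and z of stopper2 in the frame of bowl between 0 and 0.065 m and z of stopper3 in the frame of bowl between 0 and 0.065 m and z of stopper4 in the frame of bowl between 0 and 0.065 m and z of stopper5 in the frame of bowl between 0 and 0.065 m and z of stopper6 in the frame of bowl between 0 and 0.065 m and z of stopper7 in the frame of bowl between 0 and 0.065 m and z of stopper8 in the frame of bowl between 0 and 0.065 m and angle between bowl's own z axis and vertical below 0.1 rad and height (world z) of bowl below 0.01 m and horizontal distance between cup and mat below 0.025 m and angle between each of cup, gauge's own z axis and vertical below 0.08 rad and height (world z) of each of cup, gauge below 0.012 m and horizontal distance between gauge and pad below 0.02 m); the robot touches nothing.
It fails at once if the jar or the wash bottle is shifted by more than 40 mm or knocked over (distance of any of jar, washbottle from where it was at the start of the episode above 0.04 m or angle between any of jar, washbottle's own z axis and vertical above 0.5 rad).
It fails at once if the brass block leaves the tub (horizontal distance between block and tub above 0.09 m or height (world z) of block above 0.06 m).
Of stopper5, stopper6, stopper7, stopper8 only 1 to 4 are there at a start; the rules pass over those that are not, and their reading is None.
Of plate1, plate2, plate3 only 2 to 3 are there at a start; the rules pass over those that are not, and their reading is None.
At some moment in a run one of plate1, plate2, plate3 may be knocked a few centimetres aside while the robot is not near it.
It also fails if it takes over 210 s, if anything falls off the work surface, if the arm or the gripper's body presses on something with over 40 N, if the wrist force passes 120 N, or if a joint passes its speed limit or range.

## Robot

A 6-joint arm with a two-finger parallel gripper is mounted at the origin on the work surface. World frame = base frame: x ahead of the robot, y to its left, z up, the work surface at z = 0. Lengths are in mm, angles in rad, forces in N, time in s.
With the tool pointing down it reaches from about 350 to 775 mm from the base axis. Payload 7.3 kg.
Tool frame: the origin (TCP) lies at the centre of the arm's flange, where the gripper is bolted on; the fingertips stand 178 mm ahead of it and the grasp point (between the pads) lies 159 mm ahead of it; z points along the fingers, y is the line along which they close (so a half turn about z gives the same grasp; the last joint's range is limited). The gripper opens to 92 mm and grips with 3 to 60 N. Pads are 19 mm wide; open, the fingers measure 130 mm over their backs; the gripper's body (75 mm by 190 mm) begins 47 mm behind the grasp point.
Start: joints at [1.117, 0.342, 1.524, -0, 1.275, -0.146], TCP at [159.034, 500.336, 404.741] pointing down, gripper open.
Joint ranges: [-2.53, 2.53], [-0.77, 2.02], [0.04, 2.7], [-1, 4.14], [0.28, 2.66], [-3.11, 3.11]. Speed limits (rad/s): [2.57, 2.57, 3.14, 3.14, 3.14, 3.14].

## Interface

Orientations are given as a unit quaternion [x, y, z, w].
In Python, from rig import sense, snapshot, camera_info, hand_in, find_in gives the robot as it stands.
- The arm moves only by the shell command python3 -m pendant 'ROWS'. ROWS is JSON, a list of rows, each a list of 7 numbers: the turn, a rotation vector about the world's x, y, z in degrees, then the shift along the world's x, y, z in mm, then the closure, from 0 (fully open) to 1 (shut). A call has 1 to 20 rows; each row shifts and turns the commanded pose from where the row before left it; what a row does not reach is not made up. A row lasts 1/8 s, in which the tool goes at most 62.5 mm and 10.7 degrees, less where a joint would pass 70% of its speed; a pose out of reach is approached as far as the arm can. A call is refused whole if a number of a shift passes 62.5 or a number of a turn 10.7, either way. A call with a gripper value outside its range is refused whole. The fingers move at their own pace and stop on an object; the grip force is fixed at half the most. Time passes only in rows, so rows that do not move let the fingers close. It gives the time, the measured TCP pose, the force, the opening and the grip force at its end, in the units of the state.
- sense(): the state, without advancing time (a new reading comes with each control period).
- snapshot(name): name is "scene" or "top" or "wrist"; returns the picture (384x512x3 uint8, blue, green, red); there is no depth.
- camera_info(name): a dict with "K" (3x3 intrinsics, pixels), "rvec" (rotation vector, rad) and "tvec" (3), from world to camera coordinates, as OpenCV has them; the wrist camera has in their place "hand_eye" (4x4, takes a point from camera to tool coordinates, whose origin is the TCP and whose axes are the flange's). Camera axes: x right, y down, z forward; pixel columns grow to the right and rows downward; lengths in mm; the calibration is good to about 2 mm. A picture is of the moment at which its call begins: read the wrist's pose just before it. camera_info takes no time and is no camera call.
- hand_in(): hands the job in; it is judged then, once.
Trained networks look in the newest picture that a camera, given by its name, has taken for a name from the list of things; names that differ only in an ending like _2 or _b are one class to them, and where a whole thing is asked for, a point or a joint stands for the part that bears it (a point fixed in the world has none). Each returns a list of dicts, best first, with "p" (0 to 1); they miss things now and then, are a little off and sometimes report something else, mostly with a low value. They report only what shows in the picture. A call takes as long as a camera call.
- find_in(camera, thing): "rect" ([left, top, width, height] in pixels, round what is visible of it).
The state is a dict: "time": time; "q": joint angles; "joint_velocities": joint speeds; "tau": joint torques, N m; "tcp_pos": TCP position; "eef_rot": TCP orientation; "contact_force": force on the tool from outside, world axes, zero at the start; "moment": the same for the moment, N m; "width": finger opening in mm; "grasp_force": force on a finger pad.
Only numpy, scipy, OpenCV 4.12 (cv2) and the standard library are available. Lean on these libraries where they do the work, as an engineer would, in place of code of your own. Each camera call takes 0.05 s, during which the arm holds its last target. There are 200 camera calls.

## Working session

There is one attempt and no reset: what is moved stays moved. The work goes in short steps, Python scripts to look and compute and a shell command to move; the robot and the scene stay as the last step left them, time stands still between calls to the robot, and variables do not carry over. Pictures are saved under pics/ and viewed, at most 14 in all, crops included, and the job is handed in when it is done.

```bash
mkdir -p pics; ls; cat > h.py <<'E'
import numpy as np, cv2
from rig import sense, snapshot, camera_info, hand_in, find_in
from scipy.spatial.transform import Rotation as R
def cam(name):
    c=camera_info(name); K=np.array(c["K"],float)
    if "rvec" in c:
        Rm=cv2.Rodrigues(np.array(c["rvec"],float))[0]; t=np.array(c["tvec"],float).ravel()
    else:
        s=sense(); H=np.array(c["hand_eye"],float); T=np.eye(4); T[:3,:3]=R.from_quat(s["eef_rot"]).as_matrix(); T[:3,3]=s["tcp_pos"]
        W=np.linalg.inv(T@H); Rm=W[:3,:3]; t=W[:3,3]
    return K,Rm,t
def px2w(c,u,v,z):
    K,Rm,t=c; d=Rm.T@np.linalg.inv(K)@np.array([u,v,1.]); o=-Rm.T@t
    return o+d*(z-o[2])/d[2]
def w2px(c,p):
    K,Rm,t=c; q=K@(Rm@np.array(p,float)+t); return q[:2]/q[2]
def st():
    s=sense(); r=R.from_quat(s["eef_rot"]).as_matrix()
    print(s["time"],np.round(s["tcp_pos"],1),"y-axis yaw",np.round(np.degrees(np.arctan2(r[1,1],r[0,1])),1),"z",np.round(r[:,2],3),"w",round(s["width"],1),"F",np.round(s["contact_force"],1),"q",np.round(s["q"],2))
E
python3 - <<'E'
from h import *
for n in ("scene","top"):
    im=snapshot(n); cv2.imwrite(f"pics/{n}0.png",cv2.resize(im,None,fx=1.56,fy=1.56,interpolation=cv2.INTER_CUBIC))
    for t in "plate1 stopper1 dock cup bowl mat tub gauge block pad jar washbottle".split():
        print(n,t,[(np.round(d["rect"]).astype(int).tolist(),round(d["p"],2)) for d in find_in(n,t)][:4])
    c=cam(n); print("campos",-c[1].T@c[2],"axis",c[1][2])
st()
print(np.round(camera_info("wrist")["hand_eye"],2), camera_info("wrist")["K"])
E
```

```text
pics
scene plate1 [([177, 196, 45, 37], 0.9), ([100, 283, 42, 50], 0.87), ([149, 238, 47, 46], 0.56)]
scene stopper1 [([200, 293, 8, 9], 0.5), ([188, 300, 12, 6], 0.45)]
scene dock [([281, 141, 36, 81], 0.75), ([186, 295, 40, 37], 0.33)]
scene cup [([182, 282, 32, 38], 0.88)]
scene bowl [([230, 227, 50, 50], 0.64)]
scene mat [([187, 297, 39, 34], 0.92)]
scene tub [([216, 91, 50, 36], 0.89)]
scene gauge [([224, 95, 15, 20], 0.71)]
scene block [([244, 101, 15, 11], 0.55)]
scene pad [([280, 103, 22, 21], 0.93)]
scene jar [([256, 297, 21, 30], 0.67)]
scene washbottle [([326, 197, 26, 40], 0.96)]
campos [ 828.7881273  -466.24884965  942.62138187] axis [-0.23955822  0.50334778 -0.83021254]
top plate1 [([392, 249, 42, 47], 0.87), ([284, 237, 29, 42], 0.55), ([335, 233, 36, 46], 0.55)]
top stopper1 [([380, 197, 7, 7], 0.39), ([384, 198, 7, 9], 0.35)]
top dock [([164, 149, 105, 65], 0.93)]
top cup [([368, 189, 34, 26], 0.65), ([148, 282, 22, 17], 0.56)]
top bowl [([290, 157, 54, 54], 0.63)]
top mat [([363, 184, 32, 37], 0.89)]
top tub [([120, 256, 59, 60], 0.85)]
top gauge [([150, 281, 18, 18], 0.76)]
top block [([128, 263, 26, 21], 0.81), ([147, 282, 26, 17], 0.35)]
top pad [([107, 214, 39, 36], 0.63)]
top jar []
top washbottle [([238, 111, 26, 32], 0.89), ([119, 257, 62, 55], 0.44)]
campos [ 401.45837273   48.42155291 1375.93678961] axis [ 0.15708944 -0.00319392 -0.98757922]
1.3 [159.  500.3 404.7] y-axis yaw 72.4 z [ 0.  0. -1.] w 91.8 F [ 0.  -0.  -0.2] q [ 1.12  0.34  1.52  0.    1.28 -0.15]
[[-0.   -0.95 -0.31 83.37]
 [ 1.   -0.   -0.    0.74]
 [ 0.   -0.31  0.95 19.17]
 [ 0.    0.    0.    1.  ]] [[323.34634648   0.         256.38659499]
 [  0.         323.34634648 196.46911142]
 [  0.           0.           1.        ]]
```

View pics/top0.png

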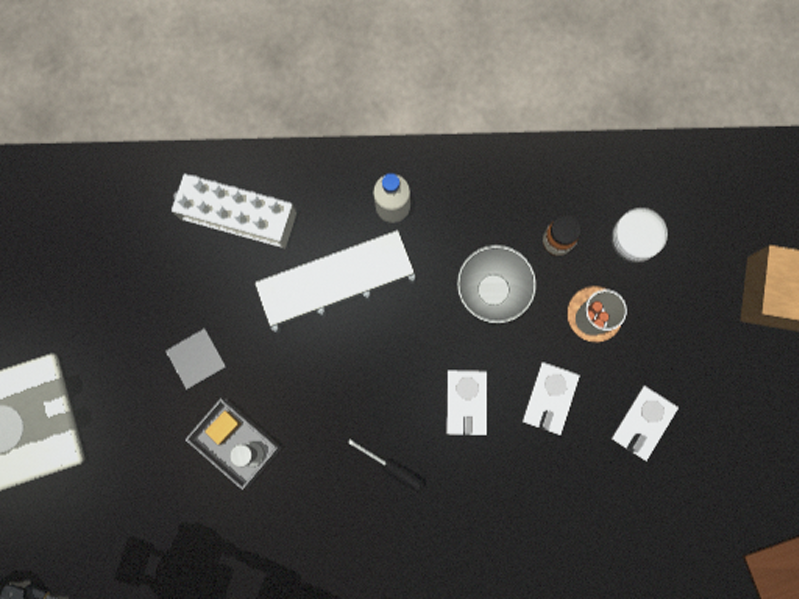

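View pics/scene0.png

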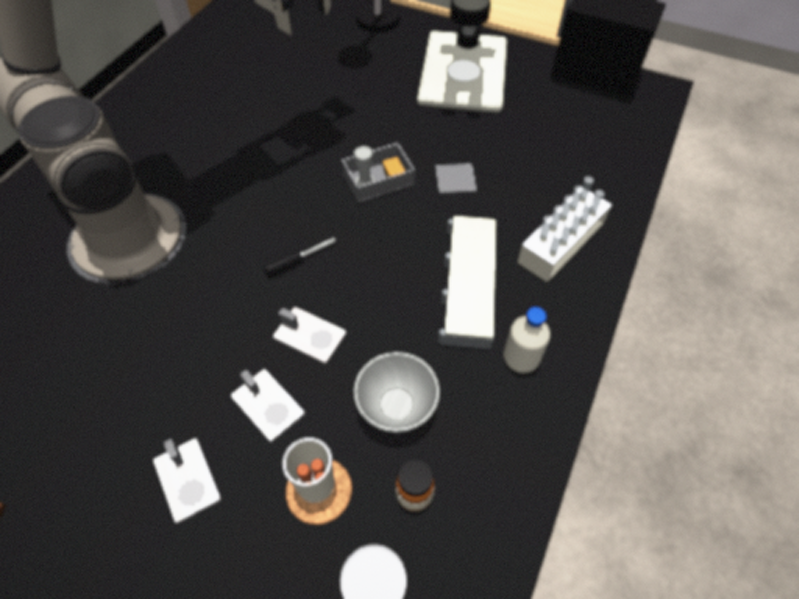

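The top picture shows three plates at about (467,403), (552,398) and (645,424), the dock with corners (256,284), (400,232), (414,275) and (272,322), and the bowl at (496,284). The cup is at (606,310) on its mat, the pad at (195,358), and the tub at (232,443) with the gauge at (241,455). A screwdriver lies at (385,465). The scene picture shows the same layout.

```bash
cat >> h.py <<'E'
def plates(im,c):
    "white slabs in top image -> (centre, heading) ; z=8 top"
    out=[]
    hsv=cv2.cvtColor(im,cv2.COLOR_BGR2HSV)
    m=((hsv[...,2]>150)).astype(np.uint8)
    for k in cv2.findContours(m,cv2.RETR_EXTERNAL,cv2.CHAIN_APPROX_NONE)[0]:
        if cv2.contourArea(k)<300: continue
        p=np.array([px2w(c,u,v,8)[:2] for u,v in k[:,0]],np.float32)
        (x,y),(a,b),_=r=cv2.minAreaRect(p); bp=cv2.boxPoints(r)
        if not(55<min(a,b)<90 and 95<max(a,b)<130): continue
        e=bp[1]-bp[0]; f=bp[2]-bp[1]; e=e if np.linalg.norm(e)>np.linalg.norm(f) else f
        out.append((x,y,np.degrees(np.arctan2(e[1],e[0])),min(a,b),max(a,b)))
    return out
E
python3 - <<'E'
from h import *
im=snapshot("top"); c=cam("top"); S=800/512
for p in plates(im,c): print("plate",np.round(p,1))
for n,u,v,z in [("tab1t",468,418,45),("tab2t",548,412,45),("tab3t",639,435,45),("dockA",256,284,44),("dockB",400,232,44),("dockC",414,275,44),("dockD",272,322,44),("bowl",496.5,284,60),("cuprim",606,310,105+4),("mat",596,314,4),("pad",195,358,4),("tub",232,443,45),("gaugehd",241,455,94),("block",220,427,34),("jar",565,230,85),("wash",391,183,140),("pT",205,329,4),("pR",225,367,4),("pB",188,388,4),("pL",166,350,4),("tubT",220,399,45),("tubL",186,438,45),("tubB",243,488,45),("tubR",278,446,45)]:
    print(n,np.round(px2w(c,u*512/800,v*512/800,z),1))
cs=cam("scene")
for n,u,v,z in [("cuprim",307,461,109),("gaugehd",363,153,94),("bowl",397,391,60),("pad",456,177,4)]:
    print("scene",n,np.round(px2w(cs,u*512/800,v*512/800,z),1))
E
```

```text
plate [395.5 357.   49.9  73.7 117.6]
plate [ 413.1 -352.2  -34.9   69.9  110.9]
plate [456.1 -42.4  -2.1  67.7 111.2]
plate [ 459.6 -191.4  -21.    69.1  111.2]
plate [ 656.1 -611.6   -5.7   61.   129.2]
tab1t [428.3 -41.6  45. ]
tab2t [ 435.2 -177.3   45. ]
tab3t [ 393.2 -328.7   45. ]
dockA [667.6 319.1  44. ]
dockB [754.8  66.9  44. ]
dockC [677.2  44.   44. ]
dockD [600.2 290.9  44. ]
bowl [654.8 -97.2  60. ]
cuprim [ 597.7 -270.1  109. ]
mat [ 607.1 -278.3    4. ]
pad [545.1 433.6   4. ]
tub [395.8 356.9  45. ]
gaugehd [376.5 330.7  94. ]
block [423.1 380.2  34. ]
jar [ 740.9 -214.9   85. ]
wash [812.8  78.7 140. ]
pT [596.4 417.    4. ]
pR [528.  380.5   4. ]
pB [492.6 444.8   4. ]
pL [560.5 485.2   4. ]
tubT [470.  378.2  45. ]
tubL [405.9 434.4  45. ]
tubB [321.3 337.5  45. ]
tubR [389.  279.4  45. ]
scene cuprim [ 593.4 -270.6  109. ]
scene gaugehd [372.4 330.6  94. ]
scene bowl [652.3 -98.9  60. ]
scene pad [540.4 434.9   4. ]
```

```bash
python3 -m pendant '[[0,0,0,35,-28,0,0],[0,0,0,36,-28,0,0],[0,0,0,36,-28,0,0],[0,0,0,36,-28,-20,0],[0,0,0,36,-28,-20,0],[0,0,0,36,-29,-24,0],[0,0,0,0,0,0,0],[0,0,0,0,0,0,0]]'; python3 - <<'E'
from h import *
st()
im=snapshot("wrist"); c=cam("wrist"); cv2.imwrite("pics/w1.png",im)
for t in ("gauge","tub","block"): print(t,[(np.round(d["rect"]).tolist(),round(d["p"],2)) for d in find_in("wrist",t)][:3])
print("expected head px",w2px(c,[374.5,330.6,94]))
E
```

```text
time: 2.35
tcp_pos: [373.9, 331.5, 341.0]
eef_rot: [0.154, 0.988, 0.0, -0.0]
contact_force: [0.2, 0.5, 0.0]
width: 92.2
grasp_force: 0.0
2.35 [373.9 331.5 341. ] y-axis yaw 72.3 z [-0.  0. -1.] w 92.2 F [0.2 0.5 0. ] q [ 0.57  0.36  1.69  0.    1.09 -0.69]
gauge [([233.0, 160.0, 46.0, 70.0], 0.77)]
tub [([207.0, 120.0, 170.0, 143.0], 0.65)]
block [([288.0, 181.0, 58.0, 65.0], 0.63)]
expected head px [254.02351167 210.78101143]
```

View pics/w1.png

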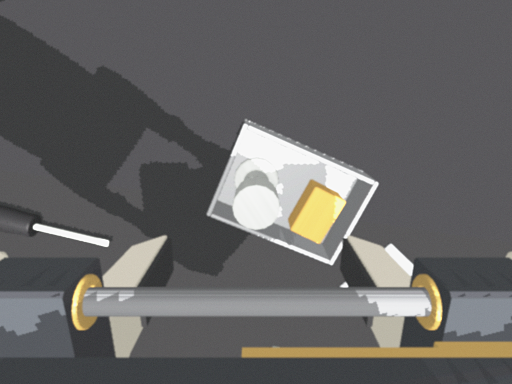

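The wrist picture shows the gauge head at (256,208), close to the predicted (254,211). I'm descending and gripping.

```bash
python3 -m pendant '[[0,0,0,0,0,-40,0],[0,0,0,0,0,-40,0],[0,0,0,0,0,-20,0],[0,0,0,0,0,0,0],[0,0,0,0,0,0,1],[0,0,0,0,0,0,1],[0,0,0,0,0,0,1],[0,0,0,0,0,0,1],[0,0,0,0,0,0,1],[0,0,0,0,0,0,1],[0,0,0,0,0,20,1],[0,0,0,0,0,30,1],[0,0,0,0,0,30,1],[0,0,0,0,0,0,1]]'
```

```text
time: 4.3
tcp_pos: [374.4, 331.6, 322.2]
eef_rot: [0.153, 0.988, 0.001, 0.002]
contact_force: [0.7, 0.6, -2.3]
width: 35.5
grasp_force: 30.0
```

```bash
python3 -m pendant '[[0,0,0,24,14,0,1],[0,0,0,30,18,0,1],[0,0,0,30,18,0,1],[0,0,0,30,18,0,1],[0,0,0,30,18,0,1],[0,0,0,25,16,0,1],[0,0,0,0,0,-20,1],[0,0,0,0,0,-30,1],[0,0,0,0,0,-20,1],[0,0,0,0,0,-5,1],[0,0,0,0,0,-3,1],[0,0,0,0,0,-2,1],[0,0,0,0,0,0,1],[0,0,0,0,0,0,1]]'
```

```text
time: 6.05
tcp_pos: [543.1, 433.4, 241.4]
eef_rot: [0.153, 0.988, 0.0, 0.0]
contact_force: [-0.7, 0.3, -1.3]
width: 35.3
grasp_force: 30.0
```

```bash
python3 -m pendant '[[0,0,0,0,0,0,0],[0,0,0,0,0,0,0],[0,0,0,0,0,0,0],[0,0,0,0,0,0,0],[0,0,0,0,0,30,0],[0,0,0,0,0,50,0],[0,0,0,0,0,50,0],[0,0,0,-10,-50,0,0],[0,0,0,-20,-60,0,0],[0,0,0,-20,-60,0,0],[0,0,0,-20,-60,0,0],[0,0,0,-20,-60,0,0],[0,0,0,0,0,0,0]]'; python3 - <<'E'
from h import *
st()
im=snapshot("top"); c=cam("top")
for p in plates(im,c): print("plate",np.round(p,1))
print("gauge",[(np.round(px2w(c,r[0]+r[2]/2,r[1]+r[3]/2,60),0),d["p"]) for d in find_in("top","gauge") for r in [d["rect"]]])
v=im.max(2)
m=(v>190).astype(np.uint8); m[:, :150]=0; m[:,275:]=0; m[:140]=0; m[215:]=0
k=max(cv2.findContours(m,cv2.RETR_EXTERNAL,cv2.CHAIN_APPROX_NONE)[0],key=cv2.contourArea)
p=np.array([px2w(c,a,b,44)[:2] for a,b in k[:,0]],np.float32); r=cv2.minAreaRect(p); print(r,cv2.boxPoints(r))
crop=im[130:330,90:290]; cv2.imwrite("pics/crop1.png",cv2.resize(crop,None,fx=3,fy=3,interpolation=cv2.INTER_CUBIC))
E
```

```text
time: 7.68
tcp_pos: [452.8, 143.2, 371.2]
eef_rot: [0.156, 0.988, -0.0, -0.0]
contact_force: [-0.5, 0.6, 0.9]
width: 91.9
grasp_force: 0.0
7.675 [452.8 143.2 371.2] y-axis yaw 72.1 z [-0.    -0.001 -1.   ] w 91.9 F [-0.5  0.6  0.9] q [ 0.14  0.28  1.71 -0.    1.15 -1.11]
plate [395.5 357.4  49.1  74.  116.8]
plate [ 413.1 -352.2  -34.9   69.9  110.9]
plate [456.1 -42.4  -2.1  67.7 111.2]
plate [ 459.8 -191.4  -21.    69.1  110.9]
plate [ 656.1 -611.6   -5.7   61.   129.2]
gauge [(array([542., 423.,  60.]), 0.73), (array([420., 374.,  60.]), 0.23)]
((675.3719482421875, 182.7415771484375), (80.2134017944336, 265.14801025390625), 19.219606399536133) [[593.85864 294.72366]
 [681.1427   44.35403]
 [756.88525  70.75949]
 [669.6012  321.12912]]
```

View pics/crop1.png

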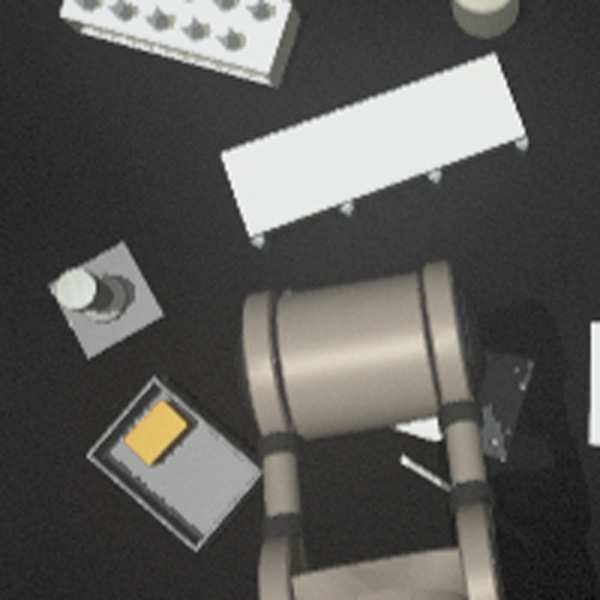

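The gauge stands near the middle of the pad (crop ~(108,292), pad centre ~(105,298)). The dock has heading 19.2° with its origin at about (674,182). Next is plate 1.

```bash
python3 -m pendant '[[0,0,5,-6,-26,0,0],[0,0,6,-8,-38,-20,0],[0,0,4.8,-8,-40,-30,0],[0,0,0,-8,-40,-30,0],[0,0,0,-8,-40,-20,0],[0,0,0,-2,0,-30,0],[0,0,0,0,0,-30,0],[0,0,0,0,0,-17,0],[0,0,0,0,0,0,0],[0,0,0,0,0,0,1],[0,0,0,0,0,0,1],[0,0,0,0,0,0,1],[0,0,0,0,0,0,1],[0,0,0,0,0,0,1],[0,0,0,0,0,0,1],[0,0,0,0,0,0,1],[0,0,0,0,0,0,1]]'; python3 -c "from h import *;st()"
```

```text
time: 9.9
tcp_pos: [414.0, -37.9, 193.7]
eef_rot: [0.016, 1.0, 0.0, -0.0]
contact_force: [0.2, -0.3, 0.6]
width: 16.8
grasp_force: 0.2
9.9 [414.  -37.9 193.7] y-axis yaw 88.2 z [-0.  0. -1.] w 16.8 F [ 0.2 -0.3  0.6] q [-0.28  0.48  2.06  0.    0.6  -1.81]
```

```bash
python3 -m pendant '[[0,0,0,0,0,0,1],[0,0,0,0,0,0,1],[0,0,0,0,0,0,1],[0,0,0,0,0,6,1],[0,0,0,0,0,9,1],[0,0,0,20,10,0,1],[0,0,0,25,20,0,1],[0,0,5,20,30,0,1],[0,0,5,16,35,0,1],[0,0,5,0,40,0,1],[0,0,4,0,40,0,1],[0,0,2,0,40,0,1],[0,0,0,0,34,0,1],[0,0,0,0,0,0,1],[0,0,0,0,0,0,1]]'; python3 - <<'E'
from h import *
st()
im=snapshot("wrist"); cv2.imwrite("pics/w2.png",im)
E
```

```text
time: 11.78
tcp_pos: [494.8, 210.8, 209.0]
eef_rot: [-0.167, 0.986, -0.0, -0.0]
contact_force: [-0.6, -0.1, -1.9]
width: 11.9
grasp_force: 30.0
11.775 [494.8 210.8 209. ] y-axis yaw 109.2 z [-0. -0. -1.] w 11.9 F [-0.6 -0.1 -1.9] q [ 0.26  0.6   1.72 -0.    0.82 -1.65]
```

View pics/w2.png

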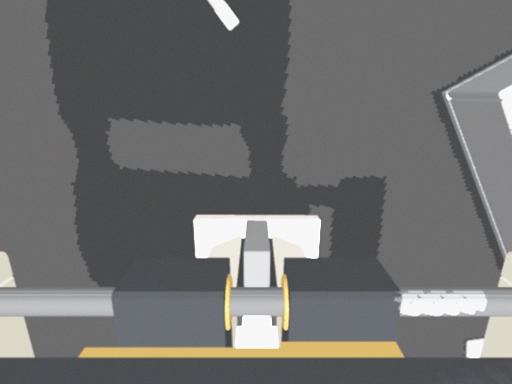

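The plate hangs straight and level in the fingers, with the tab at (257,265). I'm lowering it and sliding it in.

```bash
python3 -m pendant '[[0,0,0,0,0,-8,1],[0,0,0,0,0,-6.5,1],[0,0,0,0,0,0,1],[0,0,0,9.4,3.3,0,1],[0,0,0,9.4,3.3,0,1],[0,0,0,9.4,3.3,0,1],[0,0,0,9.4,3.3,0,1],[0,0,0,9.4,3.3,0,1],[0,0,0,9.4,3.3,0,1],[0,0,0,9.4,3.3,0,1],[0,0,0,9.4,3.3,0,1],[0,0,0,0,0,0,1]]'; python3 - <<'E'
from h import *
st()
im=snapshot("top"); cv2.imwrite("pics/t2.png",cv2.resize(im[130:260,150:300],None,fx=4,fy=4,interpolation=cv2.INTER_CUBIC))
E
```

```text
time: 13.32
tcp_pos: [570.8, 237.8, 194.2]
eef_rot: [-0.166, 0.986, 0.0, 0.0]
contact_force: [-0.5, 0.0, -1.0]
width: 11.8
grasp_force: 30.0
13.325 [570.8 237.8 194.2] y-axis yaw 109.2 z [ 0.001  0.    -1.   ] w 11.8 F [-0.5  0.  -1. ] q [ 0.27  0.73  1.48  0.    0.93 -1.63]
```

View pics/t2.png

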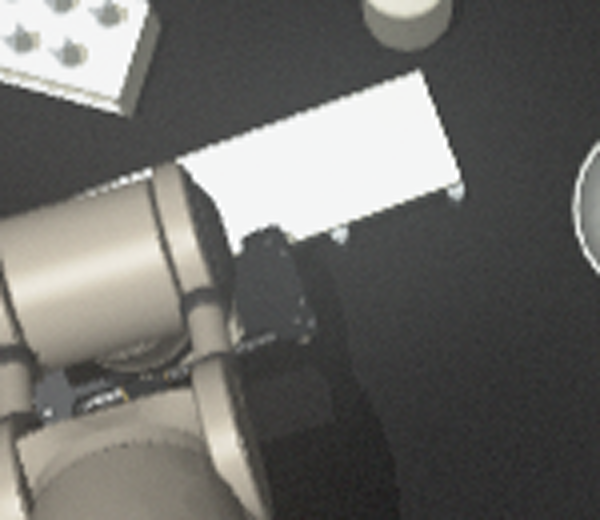

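The arm hides the bay in this picture, but the forces are low. I'll creep to the end wall.

```bash
python3 -m pendant '[[0,0,0,4.7,1.5,0,1],[0,0,0,4.7,1.5,0,1],[0,0,0,2.8,0.9,0,1],[0,0,0,0,0,0,1]]'; python3 -m pendant '[[0,0,0,1.9,0.6,0,1],[0,0,0,0,0,0,1]]';python3 -m pendant '[[0,0,0,1.9,0.6,0,1],[0,0,0,0,0,0,1]]';python3 -m pendant '[[0,0,0,1.9,0.6,0,1],[0,0,0,0,0,0,1]]'
```

```text
time: 13.88
tcp_pos: [582.5, 241.5, 194.2]
eef_rot: [-0.166, 0.986, 0.0, 0.0]
contact_force: [0.2, -0.1, -1.0]
width: 12.2
grasp_force: 30.0
time: 14.12
tcp_pos: [584.2, 242.0, 194.1]
eef_rot: [-0.166, 0.986, -0.0, -0.0]
contact_force: [-0.6, 0.2, -1.4]
width: 11.9
grasp_force: 30.0
time: 14.38
tcp_pos: [585.0, 242.3, 193.9]
eef_rot: [-0.167, 0.986, -0.0, -0.003]
contact_force: [-6.4, -3.8, 3.4]
width: 11.8
grasp_force: 30.0
time: 14.62
tcp_pos: [585.7, 242.5, 193.8]
eef_rot: [-0.167, 0.986, -0.001, -0.005]
contact_force: [-12.9, -6.9, 7.4]
width: 11.7
grasp_force: 30.0
```

```bash
python3 -m pendant '[[0,0,0,-2.8,-0.9,0,1],[0,0,0,0,0,0,0],[0,0,0,0,0,0,0],[0,0,0,0,0,0,0],[0,0,0,0,0,0,0],[0,0,0,0,0,20,0],[0,0,0,0,0,40,0],[0,0,0,0,0,40,0],[0,0,-8,-20,-40,0,0],[0,0,-8,-20,-45,0,0],[0,0,-8,-20,-45,0,0],[0,0,-8,-20,-45,0,0],[0,0,-8,-20,-45,0,0],[0,0,0,-20,-20,0,0],[0,0,0,0,0,0,0]]'; python3 - <<'E'
from h import *
st()
im=snapshot("top"); c=cam("top")
for p in plates(im,c): print("plate",np.round(p,1))
cv2.imwrite("pics/t3.png",cv2.resize(im[140:330,150:450],None,fx=2.6,fy=2.6,interpolation=cv2.INTER_CUBIC))
E
```

```text
time: 16.5
tcp_pos: [464.5, 1.3, 294.5]
eef_rot: [0.182, 0.983, 0.0, -0.0]
contact_force: [0.3, -0.6, 0.5]
width: 92.0
grasp_force: 0.0
16.5 [464.5   1.3 294.5] y-axis yaw 69.0 z [-0.  0. -1.] w 92.0 F [ 0.3 -0.6  0.5] q [-0.16  0.36  1.84  0.    0.94 -1.37]
plate [ 413.1 -352.2  -34.7   70.2  110.8]
plate [ 459.8 -191.   -20.6   70.1  111. ]
plate [497.8 -22.5  80.5  88.3 120.7]
plate [ 656.1 -611.6   -5.7   61.   129.2]
```

View pics/t3.png

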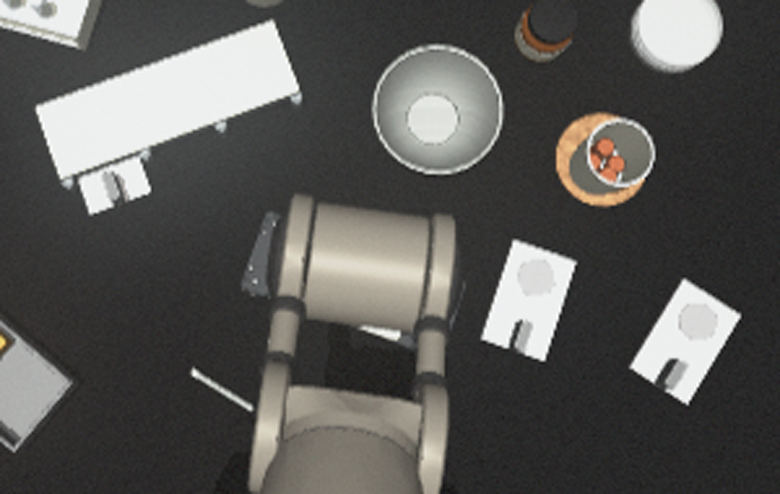

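Plate 1 sits in the left bay at (115,185). Plate 2 is at (528,300) and plate 3 at (685,340). Fetching plate 2.

```bash
python3 -m pendant '[[0,0,0,-8,-30,0,0],[0,0,0,-9,-37,0,0],[0,0,0,-9,-37,0,0],[0,0,0,-9,-37,-10,0],[0,0,0,-9,-37,-20,0],[0,0,0,0,0,-30,0],[0,0,0,0,0,-30,0],[0,0,0,0,0,-10,0],[0,0,0,0,0,0,0],[0,0,0,0,0,0,1],[0,0,0,0,0,0,1],[0,0,0,0,0,0,1],[0,0,0,0,0,0,1],[0,0,0,0,0,0,1],[0,0,0,0,0,0,1],[0,0,0,0,0,0,1],[0,0,0,0,0,0,1],[0,0,0,0,0,0,1],[0,0,0,0,0,0,1],[0,0,0,0,0,0,1]]'; python3 -c "from h import *;st()"
```

```text
time: 19.05
tcp_pos: [421.3, -175.7, 194.2]
eef_rot: [0.181, 0.984, 0.0, 0.0]
contact_force: [0.1, -0.4, -0.7]
width: 12.1
grasp_force: 29.9
19.05 [ 421.3 -175.7  194.2] y-axis yaw 69.2 z [ 0.  0. -1.] w 12.1 F [ 0.1 -0.4 -0.7] q [-0.56  0.52  1.95  0.    0.66 -1.77]
```

```bash
python3 -m pendant '[[0,0,0,0,0,6,1],[0,0,0,0,0,9,1],[0,0,3,0,12,0,1],[0,0,7,0,28,0,1],[0,0,8,0,38,0,1],[0,0,8,0,38,0,1],[0,0,8,8,38,0,1],[0,0,6,18,38,0,1],[0,0,0,20,38,0,1],[0,0,0,20,38,0,1],[0,0,0,20,28,0,1],[0,0,0,17.5,10.8,0,1],[0,0,0,0,0,0,1],[0,0,0,0,0,0,1]]'; python3 -c "from h import *;st()"
```

```text
time: 20.8
tcp_pos: [523.8, 131.1, 208.9]
eef_rot: [-0.167, 0.986, 0.0, -0.001]
contact_force: [-0.9, 0.8, -1.6]
width: 11.8
grasp_force: 29.9
20.8 [523.8 131.1 208.9] y-axis yaw 109.2 z [-0.002 -0.    -1.   ] w 11.8 F [-0.9  0.8 -1.6] q [ 0.1   0.6   1.71  0.    0.83 -1.8 ]
```

Lower the plate, slide it about 88 mm, then creep.

```bash
python3 -m pendant '[[0,0,0,0,0,-8,1],[0,0,0,0,0,-6.5,1],[0,0,0,0,0,0,1],[0,0,0,9.4,3.2,0,1],[0,0,0,9.4,3.2,0,1],[0,0,0,9.4,3.2,0,1],[0,0,0,9.4,3.2,0,1],[0,0,0,9.4,3.2,0,1],[0,0,0,9.4,3.2,0,1],[0,0,0,9.4,3.2,0,1],[0,0,0,9.4,3.2,0,1],[0,0,0,8.4,2.9,0,1],[0,0,0,0,0,0,1]]'; python3 -m pendant '[[0,0,0,3.8,1.3,0,1],[0,0,0,0,0,0,1]]'; python3 -m pendant '[[0,0,0,1.9,0.6,0,1],[0,0,0,0,0,0,1]]';python3 -m pendant '[[0,0,0,1.9,0.6,0,1],[0,0,0,0,0,0,1]]'
```

```text
time: 22.42
tcp_pos: [608.9, 159.8, 194.7]
eef_rot: [-0.167, 0.986, 0.0, 0.0]
contact_force: [-1.0, -0.3, -0.6]
width: 11.7
grasp_force: 30.0
time: 22.68
tcp_pos: [612.3, 161.0, 194.8]
eef_rot: [-0.166, 0.986, 0.0, 0.0]
contact_force: [-0.3, -1.1, -0.8]
width: 11.9
grasp_force: 30.0
time: 22.92
tcp_pos: [613.2, 161.3, 194.4]
eef_rot: [-0.167, 0.986, -0.0, -0.002]
contact_force: [-4.7, -1.4, 1.1]
width: 12.1
grasp_force: 30.0
time: 23.18
tcp_pos: [614.0, 161.5, 194.3]
eef_rot: [-0.167, 0.986, -0.0, -0.004]
contact_force: [-11.0, -3.8, 5.8]
width: 11.8
grasp_force: 30.0
```

```bash
python3 -m pendant '[[0,0,0,-2.8,-0.9,0,1],[0,0,0,0,0,0,0],[0,0,0,0,0,0,0],[0,0,0,0,0,0,0],[0,0,0,0,0,0,0],[0,0,0,0,0,20,0],[0,0,0,0,0,40,0],[0,0,0,0,0,40,0],[0,0,-8,-30,-30,0,0],[0,0,-9,-30,-40,0,0],[0,0,-9,-30,-40,0,0],[0,0,-9,-30,-40,0,0],[0,0,-9,-30,-40,0,0],[0,0,-9,-30,-40,0,0],[0,0,0,0,-20,0,0],[0,0,0,0,0,0,0]]'; python3 - <<'E'
from h import *
st()
im=snapshot("top"); c=cam("top")
for p in plates(im,c): print("plate",np.round(p,1))
E
```

```text
time: 25.18
tcp_pos: [433.2, -89.8, 295.1]
eef_rot: [0.292, 0.956, -0.0, 0.001]
contact_force: [0.1, -0.3, 0.2]
width: 91.7
grasp_force: 0.0
25.175 [433.2 -89.8 295.1] y-axis yaw 56.0 z [ 0.001 -0.    -1.   ] w 91.7 F [ 0.1 -0.3  0.2] q [-0.38  0.33  1.9   0.    0.92 -1.36]
plate [ 413.1 -352.2  -34.7   70.2  110.8]
```

```bash
python3 -m pendant '[[0,0,-0.8,-8,-28,0,0],[0,0,0,-9,-42,0,0],[0,0,0,-10,-42,0,0],[0,0,0,-10,-42,0,0],[0,0,0,-9,-42,-10,0],[0,0,0,-9,-42,-20,0],[0,0,0,0,-1,-30,0],[0,0,0,0,0,-30,0],[0,0,0,0,0,-10,0],[0,0,0,0,0,0,0],[0,0,0,0,0,0,1],[0,0,0,0,0,0,1],[0,0,0,0,0,0,1],[0,0,0,0,0,0,1],[0,0,0,0,0,0,1],[0,0,0,0,0,0,1],[0,0,0,0,0,0,1],[0,0,0,0,0,0,1],[0,0,0,0,0,0,1],[0,0,0,0,0,0,1]]'; python3 -c "from h import *;st()"
```

```text
time: 27.72
tcp_pos: [378.2, -327.8, 194.7]
eef_rot: [0.298, 0.955, 0.0, 0.0]
contact_force: [0.2, -0.4, -1.6]
width: 11.7
grasp_force: 29.9
27.725 [ 378.2 -327.8  194.7] y-axis yaw 55.4 z [ 0.  0. -1.] w 11.7 F [ 0.2 -0.4 -1.6] q [-0.87  0.57  1.83  0.    0.73 -1.83]
```

```bash
python3 -m pendant '[[0,0,0,0,0,6,1],[0,0,0,0,0,9,1],[0,0,3,2,12,0,1],[0,0,6,6,28,0,1],[0,0,7,6,38,0,1],[0,0,7,6,38,0,1],[0,0,7,6,38,0,1],[0,0,7,6,38,0,1],[0,0,7,6,38,0,1],[0,0,7,6,38,0,1],[0,0,2.8,20,38,0,1],[0,0,0,30,38,0,1],[0,0,0,32,22,0,1],[0,0,0,30,10,0,1],[0,0,0,16.6,1.4,0,1],[0,0,0,0,0,0,1],[0,0,0,0,0,0,1]]'; python3 -c "from h import *;st()"
```

```text
time: 29.85
tcp_pos: [549.7, 49.9, 209.5]
eef_rot: [-0.167, 0.986, 0.0, -0.001]
contact_force: [-0.2, 0.4, -1.4]
width: 12.0
grasp_force: 29.9
29.85 [549.7  49.9 209.5] y-axis yaw 109.2 z [-0.002  0.    -1.   ] w 12.0 F [-0.2  0.4 -1.4] q [-0.05  0.62  1.68  0.    0.85 -1.95]
```

```bash
python3 -m pendant '[[0,0,0,0,0,-8,1],[0,0,0,0,0,-6.5,1],[0,0,0,0,0,0,1],[0,0,0,9.4,3.2,0,1],[0,0,0,9.4,3.2,0,1],[0,0,0,9.4,3.2,0,1],[0,0,0,9.4,3.2,0,1],[0,0,0,9.4,3.2,0,1],[0,0,0,9.4,3.2,0,1],[0,0,0,9.4,3.2,0,1],[0,0,0,9.4,3.2,0,1],[0,0,0,8.4,2.9,0,1],[0,0,0,0,0,0,1]]'; python3 -m pendant '[[0,0,0,3.8,1.3,0,1],[0,0,0,0,0,0,1]]'; python3 -m pendant '[[0,0,0,1.9,0.6,0,1],[0,0,0,0,0,0,1]]';python3 -m pendant '[[0,0,0,1.9,0.6,0,1],[0,0,0,0,0,0,1]]'
```

```text
time: 31.48
tcp_pos: [634.9, 78.4, 195.2]
eef_rot: [-0.167, 0.986, 0.0, 0.0]
contact_force: [0.6, 0.5, -1.8]
width: 11.9
grasp_force: 30.0
time: 31.72
tcp_pos: [638.2, 79.5, 195.3]
eef_rot: [-0.166, 0.986, 0.0, 0.0]
contact_force: [0.0, -0.1, -1.2]
width: 11.8
grasp_force: 30.0
time: 31.98
tcp_pos: [639.6, 79.8, 195.0]
eef_rot: [-0.166, 0.986, -0.0, -0.001]
contact_force: [-3.5, -3.0, 0.5]
width: 11.8
grasp_force: 30.0
time: 32.22
tcp_pos: [640.4, 80.0, 194.9]
eef_rot: [-0.167, 0.986, -0.0, -0.003]
contact_force: [-11.1, -4.6, 5.5]
width: 12.2
grasp_force: 30.0
```

```bash
python3 -m pendant '[[0,0,0,-2.8,-0.9,0,1],[0,0,0,0,0,0,0],[0,0,0,0,0,0,0],[0,0,0,0,0,0,0],[0,0,0,0,0,0,0],[0,0,0,0,0,20,0],[0,0,0,0,0,40,0],[0,0,0,0,0,50,0],[0,0,0,-30,-30,40,0],[0,0,0,-30,-40,30,0],[0,0,0,-30,-40,30,0],[0,0,0,-20,-40,0,0],[0,0,0,-20,-40,0,0],[0,0,0,-20,-40,0,0],[0,0,0,0,-40,0,0],[0,0,0,0,-30,0,0],[0,0,0,0,0,0,0]]'; python3 -c "from h import *;st()"; python3 -m pendant '[[10,0,0,0,0,0,0],[10,0,0,0,0,0,0],[0,0,0,0,0,0,0]]'; python3 - <<'E'
from h import *
st()
im=snapshot("top"); c=cam("top")
for p in plates(im,c): print("plate",np.round(p,1))
cv2.imwrite("pics/t4.png",cv2.resize(im[130:330,150:450],None,fx=2.6,fy=2.6,interpolation=cv2.INTER_CUBIC))
E
```

```text
time: 34.35
tcp_pos: [488.9, -222.0, 405.1]
eef_rot: [-0.165, 0.986, -0.0, 0.0]
contact_force: [-0.5, 0.3, -0.3]
width: 91.7
grasp_force: 0.0
34.35 [ 488.9 -222.   405.1] y-axis yaw 109.0 z [ 0. -0. -1.] w 91.7 F [-0.5  0.3 -0.3] q [-0.57  0.36  1.49 -0.    1.29 -2.47]
time: 34.72
tcp_pos: [489.2, -220.2, 404.8]
eef_rot: [-0.163, 0.971, 0.171, 0.028]
contact_force: [-0.6, -0.0, -0.2]
width: 91.7
grasp_force: 0.0
34.725 [ 489.2 -220.2  404.8] y-axis yaw 110.2 z [-0.001  0.342 -0.94 ] w 91.7 F [-0.6 -0.  -0.2] q [-0.64  0.41  1.45  0.28  1.5  -2.59]
plate [ 616.5 -275.3  -60.7   81.3  106.9]
```

View pics/t4.png

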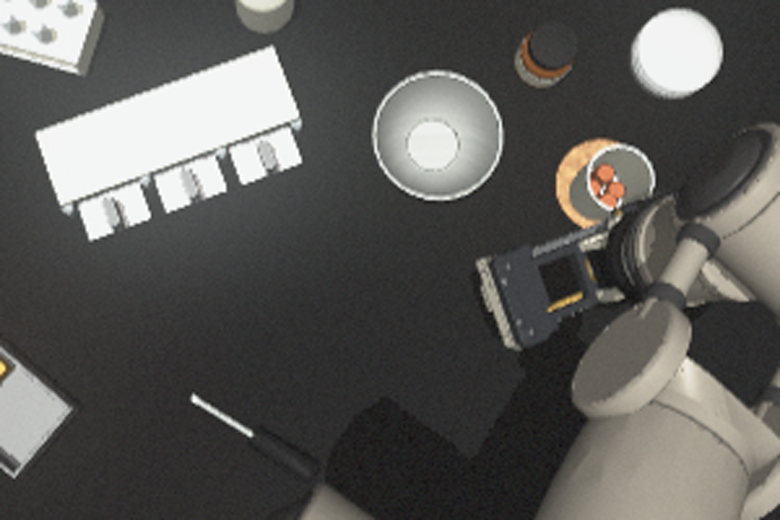

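All three plates are in their bays (tabs at (112,212), (190,185) and (267,155)). Stoppers show in the cup at (607,182). The cup needs a side grasp, so I'll fit a quick kinematic model from the logged poses to choose a feasible approach.

```bash
cat > k.py <<'E'
from h import *
from scipy.optimize import least_squares
D=[([1.117,.342,1.524,0,1.275,-.146],[159.034,500.336,404.741]),([.57,.36,1.69,0,1.09,-.69],[373.9,331.5,341]),([.14,.28,1.71,0,1.15,-1.11],[452.8,143.2,371.2]),([-.28,.48,2.06,0,.6,-1.81],[414,-37.9,193.7]),([.26,.6,1.72,0,.82,-1.65],[494.8,210.8,209]),([.27,.73,1.48,0,.93,-1.63],[570.8,237.8,194.2]),([-.87,.57,1.83,0,.73,-1.83],[378.2,-327.8,194.7]),([-.05,.62,1.68,0,.85,-1.95],[549.7,49.9,209.5]),([-.57,.36,1.49,0,1.29,-2.47],[488.9,-222,405.1])]
def fkR(q): return (R.from_euler("z",q[0])*R.from_euler("y",q[1]+q[2])*R.from_euler("z",q[3])*R.from_euler("y",q[4])*R.from_euler("z",q[5]+np.pi/2)).as_matrix()
def fk(q,p):
    L1,L2,h,d6,lat,a=p; f=q[1]+q[2]
    w=np.array([L1*np.sin(q[1])+L2*np.sin(f)+a*np.cos(f),lat,h+L1*np.cos(q[1])+L2*np.cos(f)-a*np.sin(f)])
    M=fkR(q); return R.from_euler("z",q[0]).apply(w)+d6*M[:,2],M
E
python3 - <<'E'
from k import *
s=sense(); Rm=R.from_quat(s["eef_rot"]).as_matrix(); q=s["q"]
print(np.round(fkR(q),3)); print(np.round(Rm,3))
DD=D+[(q,s["tcp_pos"])]
f=least_squares(lambda p:np.concatenate([fk(a,p)[0]-b for a,b in DD]),[400,400,350,100,70,0])
print(np.round(f.x,1),np.abs(f.fun).max()); print(np.round(f.fun.reshape(-1,3)[-1],1))
E
```

```text
[[-0.945 -0.328 -0.001]
 [-0.309  0.889  0.339]
 [-0.111  0.321 -0.941]]
[[-0.945 -0.328 -0.001]
 [-0.309  0.889  0.339]
 [-0.111  0.321 -0.941]]
[508.8 380.2 222.8 139.1  77.2  50.4] 2.995498424206403
[ 0.9  0.  -0.7]
```

```bash
cat >> k.py <<'E'
P=[508.8,380.2,222.8,139.1,77.2,50.4]
lo=np.array([-2.53,-.77,.04,-1,.28,-3.11])+.06; hi=np.array([2.53,2.02,2.7,4.14,2.66,3.11])-.06
def ik(pos,M,q0):
    def e(q):
        p,N=fk(q,P); return np.r_[(p-pos)/100,3*(R.from_matrix(N@M.T)).as_rotvec()]
    f=least_squares(e,np.clip(q0,lo+.01,hi-.01),bounds=(lo,hi)); return f.x,np.abs(f.fun).max()
def toolM(az,el):
    "tool z at azimuth az, elevation el (deg), tool y horizontal, tool x up"
    a,e=np.radians([az,el]); z=np.array([np.cos(e)*np.cos(a),np.cos(e)*np.sin(a),np.sin(e)]); y=np.array([np.sin(a),-np.cos(a),0])
    return np.c_[np.cross(y,z),y,z]
E
python3 - <<'E'
from k import *
cup=np.array([601,-272.5,70]); bowl=np.array([653.5,-98,158])
for az in (0,15,30,45,60):
  for el in (-10,-20,-30):
    M=toolM(az,el); q,e=ik(cup-159*M[:,2],M,[-.6,.5,1.4,1.5,1.3,0]); 
    if e>.02: continue
    u=np.array([np.cos(np.radians(az)),np.sin(np.radians(az)),0])
    for sg in (1,-1):
        h=np.cross(sg*u,[0,0,1]); G=bowl-45*h; es=[];qq=q;W=[]
        for t in (0,30,60,90,110,130):
            N=R.from_rotvec(np.radians(sg*t)*u).as_matrix()@M; qq,e2=ik(G-159*N[:,2],N,qq); es.append(round(e2,2)); W.append(qq)
        print(az,el,sg,np.round(q,2),round(e,3),es,np.round(W[0],1),np.round(qq,1))
E
```

```text
0 -10 1 [-0.91  0.98  2.08  2.21  1.35 -1.51] 0.0 [np.float64(0.0), np.float64(0.0), np.float64(0.0), np.float64(0.0), np.float64(0.0), np.float64(0.0)] [-0.4  0.8  2.2  2.8  1.3 -1.5] [-0.5  1.   2.2  2.5  1.7  0.7]
0 -10 -1 [-0.91  0.98  2.08  2.21  1.35 -1.51] 0.0 [np.float64(0.0), np.float64(0.0), np.float64(0.0), np.float64(0.22), np.float64(1.08), np.float64(1.43)] [-0.6  0.8  2.2  2.5  1.2 -1.4] [-0.6  0.7  2.   2.3  1.1 -3. ]
0 -20 1 [-0.89  0.86  2.08  2.18  1.1  -1.39] 0.0 [np.float64(0.0), np.float64(0.0), np.float64(0.0), np.float64(0.0), np.float64(0.0), np.float64(0.0)] [-0.3  0.6  2.2  2.7  0.9 -1.4] [-0.5  1.1  2.1  2.3  1.8  0.7]
0 -20 -1 [-0.89  0.86  2.08  2.18  1.1  -1.39] 0.0 [np.float64(0.0), np.float64(0.0), np.float64(0.0), np.float64(0.26), np.float64(1.11), np.float64(1.23)] [-0.6  0.6  2.1  2.5  0.9 -1.3] [-0.2  1.3  2.3  3.7  2.3 -3. ]
0 -30 1 [-0.85  0.75  2.04  2.08  0.84 -1.22] 0.0 [np.float64(0.0), np.float64(0.0), np.float64(0.0), np.float64(0.0), np.float64(0.0), np.float64(0.0)] [-0.3  0.5  2.1  2.6  0.6 -1.3] [-0.6  1.1  2.   2.2  1.9  0.7]
0 -30 -
[... 4779 characters left out ...]
 1.4 -0.9] [-0.7  1.1  1.4  1.3  2.   1.3]
60 -20 -1 [-0.95  1.06  1.26  1.03  1.62 -0.85] 0.0 [np.float64(0.0), np.float64(0.0), np.float64(0.0), np.float64(0.0), np.float64(0.0), np.float64(0.38)] [-0.7  0.9  1.4  1.2  1.5 -0.7] [-0.7  1.1  1.5  1.7  1.7 -3. ]
60 -30 1 [-0.92  0.98  1.29  0.93  1.5  -0.79] 0.0 [np.float64(0.0), np.float64(0.0), np.float64(0.0), np.float64(0.0), np.float64(0.0), np.float64(0.0)] [-0.7  0.7  1.6  1.1  1.3 -0.8] [-0.7  1.2  1.2  1.3  2.2  1.3]
60 -30 -1 [-0.92  0.98  1.29  0.93  1.5  -0.79] 0.0 [np.float64(0.0), np.float64(0.0), np.float64(0.0), np.float64(0.0), np.float64(0.1), np.float64(0.49)] [-0.7  0.8  1.4  1.1  1.4 -0.6] [-0.7  1.1  1.5  1.9  1.8 -3. ]
```

```bash
python3 - <<'E'
from k import *
for n in ("scene","top"):
    im=snapshot(n); c=cam(n); h=cv2.cvtColor(im,cv2.COLOR_BGR2HSV)
    u,v=w2px(c,[603,-276,4]).astype(int); m=np.zeros(im.shape[:2],bool); m[v-26:v+26,u-26:u+26]=1
    o=m&(h[...,0]>4)&(h[...,0]<22)&(h[...,1]>80)&(h[...,2]>60)
    p=np.array([px2w(c,a,b,4)[:2] for b,a in np.argwhere(o)],np.float32)
    print(n,"mat",cv2.minEnclosingCircle(cv2.convexHull(p)), len(p))
    r=[d for d in find_in(n,"cup")][:2]; print([(np.round(d["rect"],0).tolist(),round(d["p"],2)) for d in r])
M=toolM(45,-20); s=sense(); A=R.from_quat(s["eef_rot"]).as_matrix()
rv=np.degrees(R.from_matrix(M@A.T).as_rotvec()); print("rotvec",rv, np.linalg.norm(rv))
G=np.array([597,-272,72]); pre=G-(159+110)*M[:,2]; print("pre",pre,"delta",pre-s["tcp_pos"],"grasp tcp",G-159*M[:,2],"tool z",M[:,2])
q=np.array(s["q"])
for t in np.linspace(0,1,6):
    N=R.from_rotvec(np.radians(rv)*t).as_matrix()@A; q,e=ik(s["tcp_pos"]+t*(pre-s["tcp_pos"]),N,q); print(np.round(q,2),round(e,3),np.round(N[:,2],2))
E
```

```text
scene mat ((603.5256958007812, -277.6899719238281), 52.713348388671875) 1030
[([183.0, 283.0, 32.0, 37.0], 0.73), ([199.0, 298.0, 7.0, 2.0], 0.55)]
top mat ((609.7789306640625, -273.575439453125), 50.54092025756836) 404
[([369.0, 188.0, 34.0, 27.0], 0.9)]
rotvec [  69.23254418   67.85619475 -113.68031226] 149.40154529419715
pre [ 418.25944644 -450.74055356  164.00341855] delta [ -70.99787297 -231.15950857 -241.50212667] grasp tcp [ 491.35037912 -377.64962088  126.38120279] tool z [ 0.66446302  0.66446302 -0.34202014]
[-0.64  0.41  1.45  0.28  1.5  -2.59] 0.0 [-0.    0.34 -0.94]
[-0.75  0.52  1.44  0.4   1.63 -2.28] 0.0 [-0.03  0.56 -0.82]
[-0.87  0.64  1.44  0.56  1.71 -1.95] 0.0 [ 0.05  0.74 -0.67]
[-0.98  0.75  1.45  0.73  1.72 -1.6 ] 0.0 [ 0.23  0.83 -0.51]
[-1.07  0.85  1.46  0.91  1.67 -1.24] 0.0 [ 0.46  0.8  -0.39]
[-1.15  0.93  1.47  1.07  1.55 -0.89] 0.0 [ 0.66  0.66 -0.34]
```

```bash
python3 -m pendant '[[4.62,4.52,-7.58,-5,-30,-6,0],[4.62,4.52,-7.58,-5,-30,-6,0],[4.62,4.52,-7.58,-5,-30,-6,0],[4.62,4.52,-7.58,-5,-30,-6,0],[4.62,4.52,-7.58,-5,-25,-10,0],[4.62,4.52,-7.58,-5,-20,-15,0],[4.62,4.52,-7.58,-5,-16,-15,0],[4.62,4.52,-7.58,-5,-10,-20,0],[4.62,4.52,-7.58,-5,-8,-20,0],[4.62,4.52,-7.58,-5,-8,-20,0],[4.62,4.52,-7.58,-5,-8,-20,0],[4.62,4.52,-7.58,-4,-6,-20,0],[4.62,4.52,-7.58,-4,-5,-25,0],[4.62,4.52,-7.58,-4,-3,-25,0],[4.62,4.52,-7.58,-4,-2,-27,0],[0,0,0,0,0,0,0],[0,0,0,0,0,0,0]]'; python3 - <<'E'
from k import *
st(); s=sense(); M=toolM(45,-20); A=R.from_quat(s["eef_rot"]).as_matrix()
print("rest rot",np.degrees(R.from_matrix(M@A.T).as_rotvec()))
im=snapshot("wrist"); c=cam("wrist"); cv2.imwrite("pics/w3.png",im)
print(w2px(c,[597,-272,109]),w2px(c,[604,-276,4]))
E
```

```text
time: 37.1
tcp_pos: [418.7, -451.2, 165.3]
eef_rot: [0.757, 0.315, 0.53, -0.218]
contact_force: [0.9, -0.2, -0.2]
width: 91.8
grasp_force: 0.0
37.1 [ 418.7 -451.2  165.3] y-axis yaw -45.0 z [ 0.665  0.663 -0.343] w 91.8 F [ 0.9 -0.2 -0.2] q [-1.15  0.93  1.46  1.07  1.55 -0.89]
rest rot [0.20928513 0.11073337 0.00568756]
[254.9078179  163.84603477] [263.01806842 256.67873425]
```

View pics/w3.png

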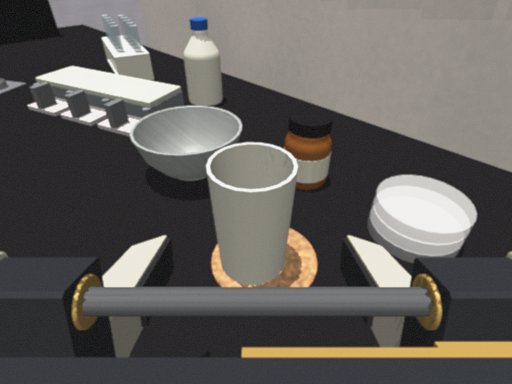

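The wrist picture shows the cup rim at (252,168), close to the predicted (255,164). It is centred between the fingers, with the mat at (264,262). I'm advancing and gripping a bit higher to keep the palm clear of the rim.

```bash
python3 -m pendant '[[0,0,0,0,3,-4,0],[0,0,0,12,13,-4,0],[0,0,0,16,16,-5,0],[0,0,0,16,16,-5,0],[0,0,0,14,15,-4,0],[0,0,0,10.8,11.2,-3,0],[0,0,0,0,0,0,0]]';  python3 - <<'E'
from k import *
st()
im=snapshot("wrist"); cv2.imwrite("pics/w4.png",im)
im=snapshot("scene"); c=cam("scene"); print(w2px(c,[604,-277,4]))
E
```

```text
time: 38.02
tcp_pos: [487.8, -375.7, 138.9]
eef_rot: [0.757, 0.313, 0.53, -0.219]
contact_force: [0.8, -0.1, 0.0]
width: 91.9
grasp_force: 0.0
38.025 [ 487.8 -375.7  138.9] y-axis yaw -45.1 z [ 0.665  0.664 -0.342] w 91.9 F [ 0.8 -0.1  0. ] q [-1.    0.95  1.53  1.19  1.42 -0.92]
[204.4490421  313.50014831]
```

View pics/w4.png

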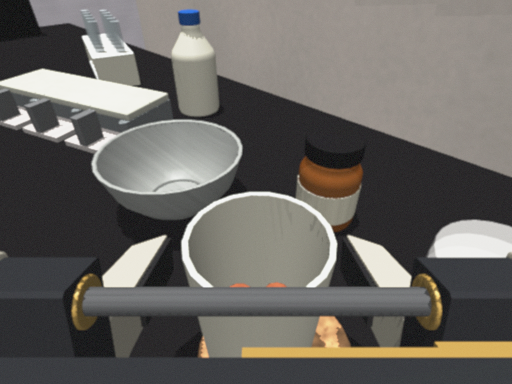

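The cup is centred between the fingers (rim x 183–336). Close and lift.

```bash
python3 -m pendant '[[0,0,0,0,0,0,1],[0,0,0,0,0,0,1],[0,0,0,0,0,0,1],[0,0,0,0,0,0,1],[0,0,0,0,0,0,1],[0,0,0,0,0,0,1],[0,0,0,0,0,0,1],[0,0,0,0,0,10,1],[0,0,0,0,0,15,1],[0,0,0,0,0,0,1]]';  python3 -c "from h import *;st()"
```

```text
time: 39.38
tcp_pos: [487.2, -377.2, 165.9]
eef_rot: [0.757, 0.313, 0.53, -0.217]
contact_force: [0.0, -0.1, -2.5]
width: 65.9
grasp_force: 30.0
39.375 [ 487.2 -377.2  165.9] y-axis yaw -45.2 z [ 0.667  0.661 -0.343] w 65.9 F [ 0.  -0.1 -2.5] q [-1.    0.91  1.53  1.19  1.43 -0.88]
```

```bash
python3 -m pendant '[[0,0,0,0,0,20,1],[0,0,0,0,0,26,1],[0,0,0,0,0,20,1],[0,0,0,4,18,0,1],[0,0,0,5,28,0,1],[0,0,0,5,28,0,1],[0,0,0,5,28,0,1],[0,0,0,5,28,0,1],[0,0,0,5,28,0,1],[0,0,0,4,22,0,1],[0,0,0,3,18,0,1],[0,0,0,0,0,0,1],[7.07,7.07,0,6.6,-6.6,-0.8,1],[7.07,7.07,0,6.5,-6.5,-2.5,1],[7.07,7.07,0,6.1,-6.1,-4,1],[7.07,7.07,0,5.5,-5.5,-5.4,1],[0,0,0,0,0,0,1]]'; python3 - <<'E'
from k import *
st(); s=sense(); A=R.from_quat(s["eef_rot"]).as_matrix(); print("G",np.array(s["tcp_pos"])+159*A[:,2],np.round(A,2))
im=snapshot("top"); c=cam("top"); r=[d for d in find_in("top","bowl")][:2]
print([(np.round(px2w(c,d["rect"][0]+d["rect"][2]/2,d["rect"][1]+d["rect"][3]/2,60)),d["p"],d["rect"]) for d in r])
cv2.imwrite("pics/t5.png",cv2.resize(im[100:280,250:450],None,fx=3,fy=3,interpolation=cv2.INTER_CUBIC))
E
```

```text
time: 41.5
tcp_pos: [547.8, -205.0, 216.8]
eef_rot: [0.787, 0.112, 0.391, -0.463]
contact_force: [0.4, -0.0, -2.6]
width: 66.0
grasp_force: 30.0
41.5 [ 547.8 -205.   216.8] y-axis yaw -45.3 z [ 0.512  0.817 -0.265] w 66.0 F [ 0.4 -0.  -2.6] q [-0.72  0.8   1.65  1.27  1.47 -0.16]
G [629.18261866 -75.07452702 174.64233086] [[ 0.67  0.54  0.51]
 [-0.19 -0.55  0.82]
 [ 0.72 -0.64 -0.27]]
[(array([655., -98.,  60.]), 0.56, [291.8, 156.6, 52.2, 50.3]), (array([662., 180.,  60.]), 0.51, [163.3, 149.4, 102.1, 64.2])]
```

View pics/t5.png

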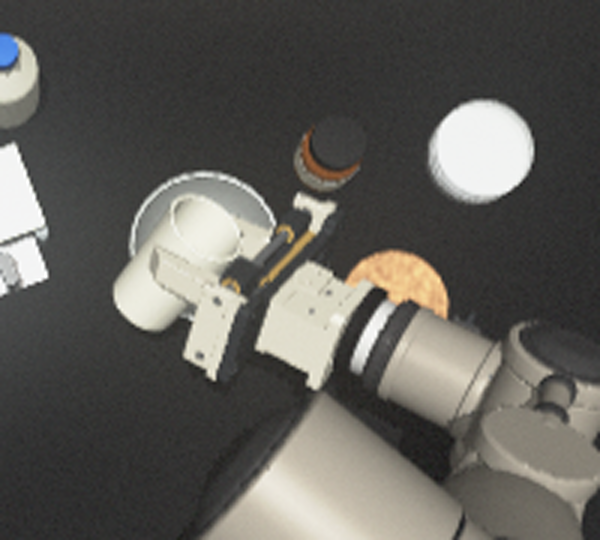

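The cup is tilted 40° over the bowl, with its mouth at (205,230) in the crop and the bowl around it; the jar is clear. Continue pouring.

```bash
python3 -m pendant '[[3.54,3.54,0,2.4,-2.4,-3.3,1],[3.54,3.54,0,2.3,-2.3,-3.4,1],[3.54,3.54,0,2,-2,-3.8,1],[3.54,3.54,0,1.8,-1.8,-4,1],[3.54,3.54,0,1.5,-1.5,-4.2,1],[3.54,3.54,0,1.3,-1.3,-4.4,1],[3.54,3.54,0,1,-1,-4.5,1],[3.54,3.54,0,0.8,-0.8,-4.6,1],[3.54,3.54,0,0.4,-0.4,-4.7,1],[3.54,3.54,0,0.2,-0.2,-4.7,1],[3.54,3.54,0,-0.2,0.2,-4.7,1],[3.54,3.54,0,-0.4,0.4,-4.7,1],[3.54,3.54,0,-0.8,0.8,-4.6,1],[3.54,3.54,0,-1,1,-4.6,1],[3.54,3.54,0,-1.3,1.3,-4.3,1],[3.54,3.54,0,-1.5,1.5,-4.3,1],[3.54,3.54,0,-1.8,1.8,-3.9,1],[3.54,3.54,0,-2,2,-3.9,1],[0,0,0,0,0,0,1],[0,0,0,0,0,0,1]]'; python3 - <<'E'
from k import *
st(); s=sense(); A=R.from_quat(s["eef_rot"]).as_matrix(); print("G",np.array(s["tcp_pos"])+159*A[:,2])
a=snapshot("top")[100:280,250:450]; b=snapshot("scene")[170:350,150:350]
cv2.imwrite("pics/t6.png",cv2.resize(np.hstack([a,b]),None,fx=2,fy=2,interpolation=cv2.INTER_CUBIC))
E
```

```text
time: 44.1
tcp_pos: [552.5, -208.6, 141.5]
eef_rot: [-0.52, 0.347, 0.06, 0.778]
contact_force: [-0.3, -0.1, -0.1]
width: 65.8
grasp_force: 30.0
44.1 [ 552.5 -208.6  141.5] y-axis yaw 135.2 z [0.478 0.851 0.218] w 65.8 F [-0.3 -0.1 -0.1] q [-0.72  1.07  1.59  1.49  1.86  1.17]
G [628.41208946 -73.24147415 176.06133809]
```

View pics/t6.png

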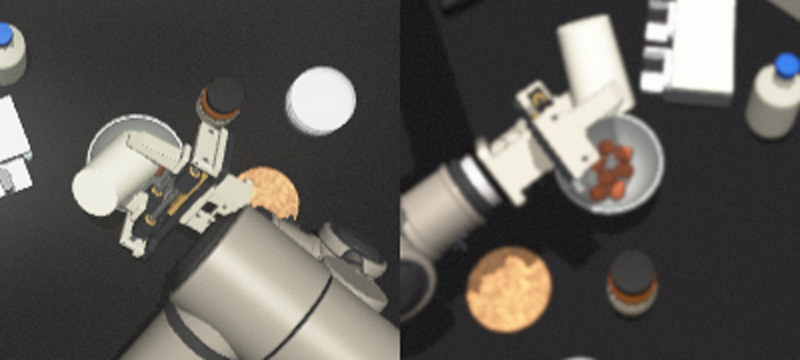

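The scene half shows the stoppers in the bowl near (612,172), none outside. Now I'll turn the cup back upright.

```bash
python3 -m pendant '[[-7.07,-7.07,0,3.8,-3.8,7.8,1],[-7.07,-7.07,0,2.8,-2.8,8.6,1],[-7.07,-7.07,0,1.8,-1.8,9.2,1],[-7.07,-7.07,0,0.6,-0.6,9.4,1],[-7.07,-7.07,0,-0.6,0.6,9.4,1],[-7.07,-7.07,0,-1.8,1.8,9.2,1],[-7.07,-7.07,0,-2.8,2.8,8.6,1],[-7.07,-7.07,0,-3.8,3.8,7.8,1],[-7.07,-7.07,0,-4.7,4.7,6.7,1],[-7.07,-7.07,0,-5.5,5.5,5.4,1],[-7.07,-7.07,0,-6.1,6.1,4,1],[-7.07,-7.07,0,-6.5,6.5,2.5,1],[-7.07,-7.07,0,-6.6,6.6,0.8,1],[0,0,0,0,0,0,1],[0,0,0,0,0,0,1]]'; python3 - <<'E'
from k import *
st(); s=sense(); M=toolM(45,-20); A=R.from_quat(s["eef_rot"]).as_matrix()
print("rest rot vs grasp",np.degrees(R.from_matrix(R.from_quat([0.757,0.313,0.53,-0.219]).as_matrix()@A.T).as_rotvec()))
for n in ("scene","top"):
    im=snapshot(n); c=cam(n); h=cv2.cvtColor(im,cv2.COLOR_BGR2HSV)
    u,v=w2px(c,[603,-276,4]).astype(int); m=np.zeros(im.shape[:2],bool); m[v-26:v+26,u-26:u+26]=1
    o=m&(h[...,0]>4)&(h[...,0]<22)&(h[...,1]>80)&(h[...,2]>60)
    p=np.array([px2w(c,a,b,4)[:2] for b,a in np.argwhere(o)],np.float32)
    print(n,"mat",cv2.minEnclosingCircle(cv2.convexHull(p)), len(p),"mean",p.mean(0))
E
```

```text
time: 46.08
tcp_pos: [523.3, -179.3, 230.6]
eef_rot: [0.758, 0.311, 0.529, -0.22]
contact_force: [-0.4, 0.4, -1.4]
width: 66.0
grasp_force: 30.0
46.075 [ 523.3 -179.3  230.6] y-axis yaw -45.2 z [ 0.666  0.663 -0.342] w 66.0 F [-0.4  0.4 -1.4] q [-0.72  0.69  1.84  1.42  1.25 -0.91]
rest rot vs grasp [-0.16092488 -0.18244199  0.11869992]
scene mat ((602.8134765625, -277.61688232421875), 53.3946533203125) 1511 mean [ 603.1873  -278.88147]
top mat ((623.2505493164062, -259.59112548828125), 74.25213623046875) 910 mean [ 612.0223  -280.16888]
```

```bash
python3 -m pendant '[[0,0,0,-2,-18,0,1],[0,0,0,-4,-30,0,1],[0,0,0,-4,-30,0,1],[0,0,0,-4,-30,0,1],[0,0,0,-4,-30,0,1],[0,0,0,-4,-30,0,1],[0,0,0,-3,-22,0,1],[0,0,0,-1.7,-14,0,1],[0,0,0,0,0,-20,1],[0,0,0,0,0,-30,1],[0,0,0,0,0,-20,1],[0,0,0,0,0,-12,1],[0,0,0,0,0,-4,1],[0,0,0,0,0,0,1],[0,0,0,0,0,0,1]]'; python3 -c "from h import *;st()"; python3 -m pendant '[[0,0,0,0,0,-2,1],[0,0,0,0,0,0,1]]'; python3 -m pendant '[[0,0,0,0,0,-2,1],[0,0,0,0,0,0,1]]'
```

```text
time: 48.05
tcp_pos: [496.5, -383.2, 145.2]
eef_rot: [0.758, 0.312, 0.53, -0.219]
contact_force: [0.7, 0.9, -1.1]
width: 66.1
grasp_force: 30.0
48.05 [ 496.5 -383.2  145.2] y-axis yaw -45.2 z [ 0.666  0.662 -0.343] w 66.1 F [ 0.7  0.9 -1.1] q [-0.99  0.95  1.5   1.19  1.43 -0.89]
time: 48.3
tcp_pos: [496.3, -383.1, 142.5]
eef_rot: [0.758, 0.312, 0.53, -0.219]
contact_force: [0.1, -0.7, -1.1]
width: 65.9
grasp_force: 30.0
time: 48.55
tcp_pos: [496.2, -383.0, 140.2]
eef_rot: [0.758, 0.312, 0.53, -0.219]
contact_force: [-0.5, 0.4, -0.7]
width: 66.3
grasp_force: 30.0
```

```bash
python3 -m pendant '[[0,0,0,0,0,-1,1],[0,0,0,0,0,0,1]]'; python3 -m pendant '[[0,0,0,0,0,-1,1],[0,0,0,0,0,0,1]]'
```

```text
time: 48.8
tcp_pos: [496.3, -383.0, 139.4]
eef_rot: [0.758, 0.312, 0.53, -0.219]
contact_force: [-0.8, 0.0, 0.2]
width: 66.0
grasp_force: 30.0
time: 49.05
tcp_pos: [496.3, -383.1, 139.1]
eef_rot: [0.757, 0.312, 0.53, -0.219]
contact_force: [-1.4, 0.7, 5.5]
width: 66.3
grasp_force: 29.9
```

Contact at the mat. Release, withdraw straight back along the tool and check the whole bench.

```bash
python3 -m pendant '[[0,0,0,0,0,0.6,1],[0,0,0,0,0,0,0.1],[0,0,0,0,0,0,0],[0,0,0,0,0,0,0],[0,0,0,0,0,0,0],[0,0,0,-5,-5,2,0],[0,0,0,-15,-15,8,0],[0,0,0,-20,-20,10,0],[0,0,0,-20,-20,10,0],[0,0,0,-20,-20,20,0],[0,0,0,-20,-20,30,0],[0,0,0,-10,-10,40,0],[0,0,0,0,0,0,0]]'; python3 - <<'E'
from k import *
st()
im=snapshot("top"); b=snapshot("scene")
cv2.imwrite("pics/t7.png",np.vstack([cv2.resize(im[120:330,90:430],None,fx=1.55,fy=1.55,interpolation=cv2.INTER_CUBIC),cv2.resize(b[80:340,150:490],None,fx=1.04,fy=1.04)[:, :354] if 0 else cv2.resize(b[80:330,150:490],(527,270),interpolation=cv2.INTER_CUBIC)]))
for n in ("scene","top"):
    c=cam(n)
    for t in ("cup","stopper1","gauge"): print(n,t,[(np.round(px2w(c,d["rect"][0]+d["rect"][2]/2,d["rect"][1]+d["rect"][3]/2,{"cup":56,"stopper1":15,"gauge":49}[t])[:2]),round(d["p"],2)) for d in find_in(n,t)])
E
```

```text
time: 50.68
tcp_pos: [384.3, -495.3, 262.7]
eef_rot: [0.758, 0.313, 0.53, -0.216]
contact_force: [0.3, -0.6, -0.6]
width: 91.7
grasp_force: 0.0
50.675 [ 384.3 -495.3  262.7] y-axis yaw -45.4 z [ 0.669  0.658 -0.345] w 91.7 F [ 0.3 -0.6 -0.6] q [-1.23  0.82  1.37  1.03  1.69 -0.74]
scene cup [(array([ 598., -274.]), 0.69)]
scene stopper1 [(array([648., -97.]), 0.59), (array([ 652., -127.]), 0.56), (array([ 673., -109.]), 0.51), (array([637., -86.]), 0.5)]
scene gauge [(array([531., 430.]), 0.76)]
top cup [(array([ 605., -282.]), 0.63), (array([537., 416.]), 0.59), (array([546., 431.]), 0.29)]
top stopper1 [(array([ 610., -292.]), 0.73), (array([632., -93.]), 0.54), (array([672., -81.]), 0.49), (array([662., -64.]), 0.47), (array([ 654., -128.]), 0.45), (array([ 675., -117.]), 0.44), (array([ 651., -106.]), 0.43), (array([ 605., -271.]), 0.21)]
top gauge [(array([544., 426.]), 0.58), (array([633., -73.]), 0.32)]
```

View pics/t7.png

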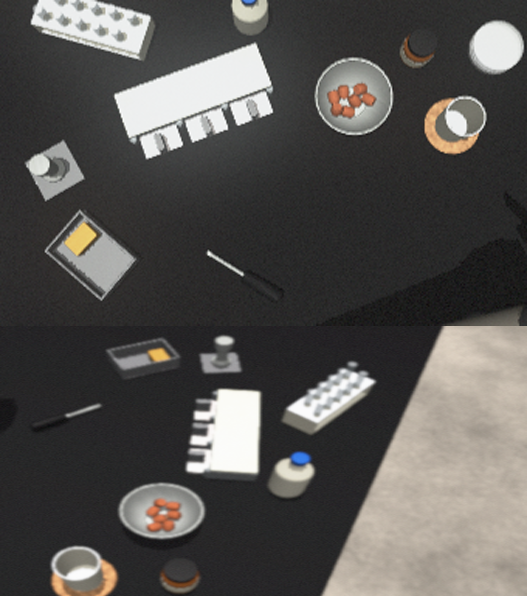

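The plates are docked, the stoppers are in the bowl at about (350,97), the gauge is on its pad and the cup is on its mat. One last close-up will show whether the cup is empty and the plates fully home.

```bash
python3 - <<'E'
from k import *
im=snapshot("top"); b=snapshot("scene"); c=cam("top"); cs=cam("scene")
def z(i,c,p,r): 
    u,v=w2px(c,p).astype(int); return cv2.resize(i[v-r:v+r,u-r:u+r],(290,290),interpolation=cv2.INTER_CUBIC)
# predicted home outlines on the top view
O=np.array([673.0,183.0]); a=np.radians(19.2); ex=np.array([np.cos(a),np.sin(a)]); ey=np.array([-ex[1],ex[0]])
for i in (-85,0,85):
    t=O+ex*(-75)+ey*i
    for s in (-35,35): print(i,s,np.round(w2px(c,[*(t+ey*s),8]),1),end=" ")
h=cv2.cvtColor(im,cv2.COLOR_BGR2HSV)
cv2.imwrite("pics/t8.png",np.vstack([np.hstack([z(im,c,[600,-277,60],24),z(b,cs,[600,-277,60],28)]),np.hstack([z(im,c,[628,170,20],52),z(im,c,[543,433,40],28)])]))
E
```

```text
-85 -35 [264.9 191.2] -85 35 [241.3 199.9] 0 -35 [236.2 201.8] 0 35 [212.4 210.5] 85 -35 [207.3 212.4] 85 35 [183.4 221.3]
```

View pics/t8.png

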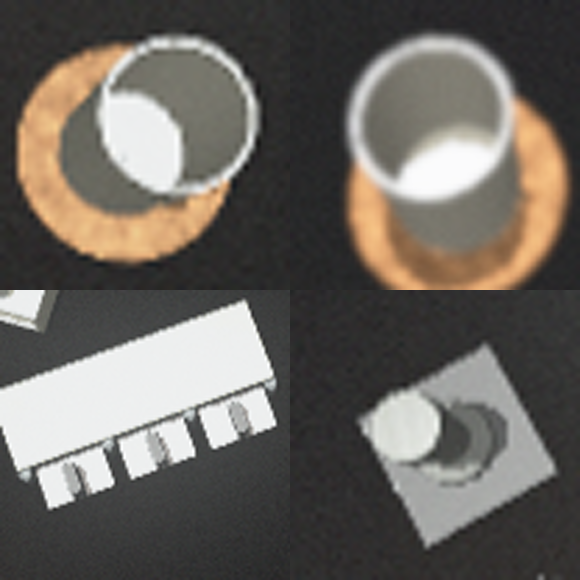

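The cup is empty and centred on its mat, the plates sit evenly and fully home, and the gauge foot is near the pad centre. Handing in.

```bash
python3 -c "from rig import hand_in;print(hand_in())"
```

```text
the job is handed in; nothing more can be done
None
```

I handed the job in at about 51 s of robot time. The last pictures show the stoppers in the bowl, the empty cup back on its mat, all three plates home in the dock and the gauge upright on its pad. The hand-in call gave no verdict.

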